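# Load the warmer-fuel tins into their tube dispensers

### The job

Load the four aluminium warmer-fuel tins into the two tube dispensers: the two wide tins into the wide tube and the two slim tins into the slim tube. In each tube the low tin goes in first, so that it lies flat at the bottom and is used first, and the tall tin comes on top of it. Leave the salt shaker, the sauce cup and the timer where they stand.

Things in the scene. Friction and masses are not known exactly. Their poses are not given: they have to be found in the camera images.
- wide_low_tin: Wide low fuel tin: a plain upright bare-aluminium cylinder, diameter 56 mm, 30 mm high with a flat lid (no boss), thin darker band under the top edge, about 120 g (+-30%). Loose, upright on the worktop. Origin: centre of its underside, z up. 
- wide_tall_tin: Wide tall fuel tin: a plain upright bare-aluminium cylinder, diameter 56 mm, 46 mm high, plus a small round steel boss (18 mm across, 4 mm high) in the middle of its lid, 50 mm in all, thin darker band under the top edge, about 180 g (+-30%). Loose, upright on the worktop. Origin: centre of its underside, z up. 
- slim_low_tin: Slim low fuel tin: a plain upright bare-aluminium cylinder, diameter 40 mm, 30 mm high with a flat lid (no boss), thin darker band under the top edge, about 60 g (+-30%). Loose, upright on the worktop. Origin: centre of its underside, z up. 
- slim_tall_tin: Slim tall fuel tin: a plain upright bare-aluminium cylinder, diameter 40 mm, 46 mm high, plus a small round steel boss (18 mm across, 4 mm high) in the middle of its lid, 50 mm in all, thin darker band under the top edge, about 90 g (+-30%). Loose, upright on the worktop. Origin: centre of its underside, z up. 
- wide_tube: The wide tube: upright grey tube fixed on a round dark foot. Bore 61 mm (2.5 mm play round the wide tins); funnel mouth, topmost 6 mm, 73 mm inside, 77 mm outside. Rim 72 mm, inner floor 6 mm above the worktop; narrow slot on its -x side. A tin started in the bore and let go slides down; a tall tin on a low one ends 10 mm above the rim. Origin: centre of the foot's underside, z up the tube.
- slim_tube: The slim tube: upright grey tube fixed on a round dark foot. Bore 45 mm (2.5 mm play round the slim tins); funnel mouth, topmost 6 mm, 57 mm inside, 61 mm outside. Rim 72 mm, inner floor 6 mm above the worktop; narrow slot on its -x side. A tin started in the bore and let go slides down; a tall tin on a low one ends 10 mm above the rim. Origin: centre of the foot's underside, z up the tube.
- salt_shaker: Bystander: white salt shaker with a pale perforated cap, 54 mm across, 86 mm high, loose, upright right of the tubes. Origin: centre of its underside.
- sauce_cup: Bystander: small clear round portion cup with light brown sauce, 66 mm across, 36 mm high, loose, on the worktop left of the tubes. Origin: centre of its underside.
- timer: Bystander: flat white kitchen timer, 66 x 60 x 20 mm, loose, lying at the left of the tins. Origin: centre of its underside.

How it is judged (in metres and radians):
At the end, for the whole second after the job is handed in: Each low tin stands upright on the floor of its own tube (wide in wide, slim in slim) and each tall tin upright on top of it (heights within 4 mm, tin within 6 mm of the tube's axis, tilt under 0.1 rad), all released and at rest; shaker, sauce cup and timer within 20 mm of where they stood (horizontal distance between each of wide_low_tin, wide_tall_tin and wide_tube below 0.006 m and z of wide_low_tin in the frame of wide_tube between 0.002 and 0.01 m and angle between each of wide_low_tin, wide_tall_tin, slim_low_tin, slim_tall_tin's own z axis and vertical below 0.1 rad and linear speed of each of wide_low_tin, wide_tall_tin, slim_low_tin, slim_tall_tin below 0.02 m/s and contact force between each of wide_low_tin, wide_tall_tin, slim_low_tin, slim_tall_tin and the fingers below 0.05 N and z of wide_tall_tin in the frame of wide_tube between 0.032 and 0.04 m and horizontal distance between each of slim_low_tin, slim_tall_tin and slim_tube below 0.006 m and z of slim_low_tin in the frame of slim_tube between 0.002 and 0.01 m and z of slim_tall_tin in the frame of slim_tube between 0.032 and 0.04 m and distance of each of salt_shaker, sauce_cup, timer from where it was at the start of the episode below 0.02 m); the robot touches nothing.
It fails at once if the salt shaker is pushed more than 20 mm or tipped (distance of salt_shaker from where it was at the start of the episode above 0.02 m or angle between salt_shaker's own z axis and vertical above 0.5 rad).
It fails at once if the sauce cup is pushed more than 20 mm or tipped (distance of sauce_cup from where it was at the start of the episode above 0.02 m or angle between sauce_cup's own z axis and vertical above 0.5 rad).
It fails at once if the timer is pushed more than 20 mm or tipped (distance of timer from where it was at the start of the episode above 0.02 m or angle between timer's own z axis and vertical above 0.5 rad).
It also fails if it takes over 109 s, if anything falls off the work surface, if the arm or the gripper's body presses on something with over 40 N, if the wrist force passes 120 N, or if a joint passes its speed limit or range.

### The arm

A 6-joint arm with a two-finger parallel gripper is mounted at the origin on a cart in front of the work surface, level with it; the furniture and walls round the work are solid. World frame = base frame: x ahead of the robot, y to its left, z up, the work surface at z = 0. Lengths are in mm, angles in rad, forces in N, time in s.
With the tool pointing down it reaches from about 275 to 750 mm from the base axis. Payload 10.2 kg.
Tool frame: the origin (TCP) lies at the very end of the fingers, on their centre line; the grasp point (between the pads) lies ctrl.grip_depth behind it (ctrl.grip_depth is the distance from the TCP to the grasp point, in mm); z points along the fingers, y is the direction in which the jaws open and shut (so a half turn about z gives the same grasp; the last joint's range is limited). The gripper opens to 85 mm and grips with 20 to 120 N. Pads are 22 mm wide; open, the fingers measure 114 mm over their backs; the gripper's body (76 mm by 85 mm) begins 54 mm behind the grasp point. The pads swing forward as they close: fully open they stand 13 mm farther back than shut.
Start: joints at [1.073, 0.313, 1.498, -0, 1.331, -0.223], TCP at [142.474, 505.304, 231.294] pointing down, gripper open.
Joint ranges: [-2.94, 2.94], [-0.97, 2.17], [0.19, 2.56], [-1.23, 4.37], [0.02, 3.11], [-2.88, 2.88]. Speed limits (rad/s): [2.39, 2.39, 3.01, 3.14, 3.14, 3.14].

### API

Orientations are given as a unit quaternion [w, x, y, z].
In Python, from rig import telemetry, eyes, ctrl, nets gives the robot as it stands. The module is installed in compiled form; this text tells all that it offers.
- The arm moves only by the tool drive_tool, never from a script. Its argument "series" is text: rows parted by semicolons, each of 7 numbers parted by spaces: the shift along the tool's x, y, z normalised to -1 to 1, where 1 is 0.12 m, then the turn, a rotation vector about the tool's x, y, z normalised to -1 to 1, where 1 is 0.5 rad, then the opening, from 0 (shut) to 1 (fully open). In form: tx ty tz wx wy wz hand; .... A call has 1 to 20 rows; each row is the pose to reach, as a shift and turn from the pose measured when the call began, along the tool's axes at that moment; what a row does not reach only later rows make up. A row lasts 1/10 s, in which the tool goes at most 50 mm and 8.59 degrees, less where a joint would pass 70% of its speed; a pose out of reach is approached as far as the arm can. A call with a number of a shift or a turn outside -1 to 1 is refused whole. A call with a gripper value outside its range is refused whole. The fingers move at their own pace and stop on an object; "newtons" is the grip in N (left out, the last holds). Time passes only in rows, so rows that repeat a pose let the fingers close. It gives the time, the measured TCP pose, the force and the opening at its end, in the units of the state.
- telemetry.sense(): the state, without advancing time (a new reading comes with each control period).
- eyes.capture(name): name is "scene" or "top"; returns a dict with "frame" (400x640x3 uint8, red, green, blue), "fx", "fy", "cx", "cy" (pixels), "D" ([k1, k2, p1, p2, k3] as OpenCV has them; the pictures are not rectified), "view" (4x4, takes a point from world to camera coordinates). Camera axes: x right, y up, looking along -z (the intrinsics and any distortion apply to the point x, -y, -z); pixel columns grow to the right and rows downward; lengths in mm; the calibration is good to about 2 mm. A picture is of the moment at which its call begins. There is no depth.
- ctrl.finish_job(): hands the job in, once; it reports no verdict.
Trained networks look in a picture, given as the dict that the camera call returned (one of the last four; its "shot" number tells which), for a name from the list of things; names that differ only in an ending like _2 or _b are one class to them, and where a whole thing is asked for, a point or a joint stands for the part that bears it (a point fixed in the world has none). Each returns a list of dicts, best first, with "confidence" (0 to 1); they miss things now and then, are a little off and sometimes report something else, mostly with a low value. They report only what shows in the picture. A call takes as long as a camera call.
- nets.spot_in(name, picture): "rect" ([left, top, right, bottom] in pixels, round what is visible of it).
The state is a dict: "time_s": time; "joints": joint angles; "dq": joint speeds; "tau": joint torques, N m; "eef_pos": TCP position; "ee_rot": TCP orientation; "force": force on the tool from outside, world axes, zero at the start; "wrist_torque": the same for the moment, N m; "grip_width": opening from 0.0 (shut) to 1.0 (fully open).
Only numpy, scipy, OpenCV 4.12 (cv2) and the standard library are available. Lean on these libraries where they do the work, as an engineer would, in place of code of your own. Each camera call takes 0.05 s, during which the arm holds its last target. There are 200 camera calls.

## Working session

There is one attempt and no reset: what is moved stays moved. The work goes in short steps, Python scripts to look and compute and a tool call to move; the robot and the scene stay as the last step left them, time stands still between calls to the robot, and variables do not carry over. Pictures are saved under pics/ and viewed, about 12 in all and at most 16, crops included, and the job is handed in when it is done.

Besides the shell and the picture viewer there is one more tool, called after "Emit:" as name(argument=value, ...), one argument or row to a line, values as JSON. drive_tool: Moves the arm, as the interface text tells. Scaled input: -1 to 1 covers 0.12 m each way for a shift and 0.5 rad each way for a turn. Its arguments: {"type":"object","properties":{"series":{"type":"string"},"newtons":{"type":"number"}},"required":["series"]}

```bash
mkdir -p pics; cat > h.py <<'E'
import numpy as np, cv2
from rig import telemetry, eyes, ctrl, nets
NAMES="wide_low_tin wide_tall_tin slim_low_tin slim_tall_tin wide_tube slim_tube salt_shaker sauce_cup timer".split()
def KD(p): return np.array([[p["fx"],0,p["cx"]],[0,p["fy"],p["cy"]],[0,0,1.]]), np.array(p["D"],float)
def back(p,uv,z):
    K,D=KD(p); n=cv2.undistortPoints(np.array([[uv]],float),K,D)[0,0]
    V=np.array(p["view"]); R,t=V[:3,:3],V[:3,3]
    d=R.T@np.array([n[0],-n[1],-1.]); c=-R.T@t
    return c+d*(z-c[2])/d[2]
def proj(p,X):
    K,D=KD(p); V=np.array(p["view"]); C=np.atleast_2d(X)@V[:3,:3].T+V[:3,3]
    return cv2.projectPoints((C*[1,-1,-1]).reshape(-1,1,3),np.zeros(3),np.zeros(3),K,D)[0][:,0]
def save(p,n): cv2.imwrite("pics/"+n+".png",np.ascontiguousarray(p["frame"][:,:,::-1]))
E
python3 - <<'E'
from h import *
print(ctrl.grip_depth); s=telemetry.sense(); print(s["eef_pos"],s["ee_rot"],s["time_s"],s["grip_width"])
for c in("top","scene"):
    p=eyes.capture(c); save(p,c+"0"); V=np.array(p["view"]); print(c,-V[:3,:3].T@V[:3,3],p["fx"])
    for n in NAMES:
        print(n,[(np.round(d["rect"]).tolist(),round(d["confidence"],2)) for d in nets.spot_in(n,p)[:3]])
E
```

```text
18.700000000000003
[142.35070561 505.06829095 230.72411211] [-2.47521354e-04  1.36962407e-01  9.90576032e-01 -6.01581302e-04] 0.0 0.9959445229166076
top [ 407.12994981  121.7418526  1148.15508741] 404.3960600465317
wide_low_tin [([378.0, 233.0, 396.0, 256.0], 0.64)]
wide_tall_tin [([339.0, 231.0, 356.0, 251.0], 0.76)]
slim_low_tin [([298.0, 241.0, 314.0, 256.0], 0.65)]
slim_tall_tin [([246.0, 232.0, 260.0, 246.0], 0.69)]
wide_tube [([411.0, 193.0, 434.0, 217.0], 0.74), ([353.0, 164.0, 381.0, 195.0], 0.73), ([375.0, 237.0, 397.0, 259.0], 0.7)]
slim_tube [([297.0, 167.0, 321.0, 194.0], 0.56)]
salt_shaker [([409.0, 192.0, 435.0, 216.0], 0.79)]
sauce_cup [([248.0, 190.0, 270.0, 215.0], 0.78)]
timer [([199.0, 211.0, 222.0, 234.0], 0.88)]
scene [  10.29129971 -248.20503259  815.42838734] 373.1051168490117
wide_low_tin [([344.0, 262.0, 366.0, 289.0], 0.85)]
wide_tall_tin [([316.0, 234.0, 332.0, 258.0], 0.65)]
slim_low_tin [([272.0, 226.0, 290.0, 243.0], 0.55), ([357.0, 189.0, 389.0, 231.0], 0.36)]
slim_tall_tin [([238.0, 190.0, 254.0, 209.0], 0.7)]
wide_tube [([357.0, 190.0, 389.0, 229.0], 0.95)]
slim_tube [([310.0, 171.0, 333.0, 204.0], 0.68)]
salt_shaker [([403.0, 233.0, 428.0, 266.0], 0.68)]
sauce_cup [([261.0, 170.0, 282.0, 190.0], 0.58)]
timer [([212.0, 167.0, 235.0, 186.0], 0.94), ([272.0, 226.0, 288.0, 242.0], 0.25)]
```

```bash
python3 - <<'E'
from h import *
a=cv2.imread("pics/top0.png")[150:275,185:445]; cv2.imwrite("pics/t0c.png",cv2.resize(a,None,fx=3,fy=3,interpolation=cv2.INTER_CUBIC))
a=cv2.imread("pics/scene0.png")[150:310,200:440]; cv2.imwrite("pics/s0c.png",cv2.resize(a,None,fx=3,fy=3,interpolation=cv2.INTER_CUBIC))
E
```

```text
(no output)
```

View pics/t0c.png

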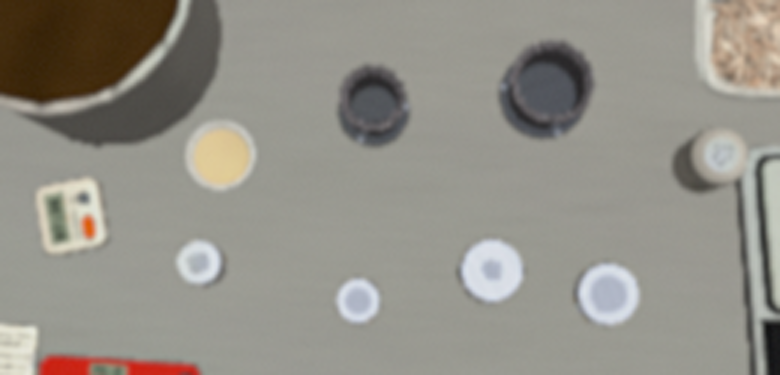

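View pics/s0c.png

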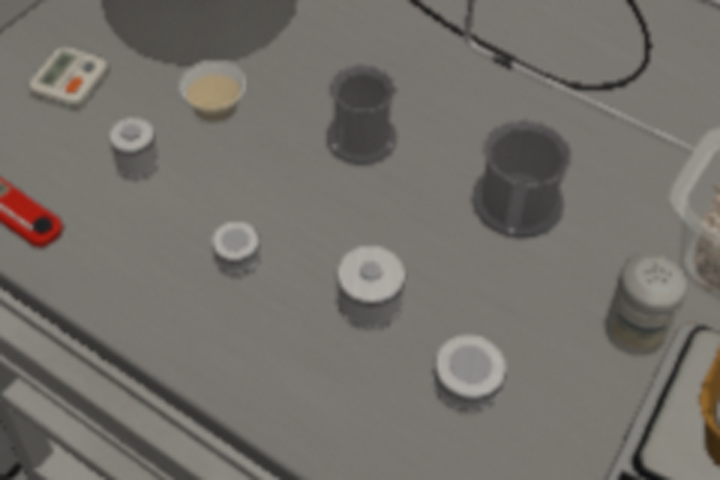

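```bash
cat >> h.py <<'E'
A=np.linspace(0,2*np.pi,120,endpoint=False); CS=np.c_[np.cos(A),np.sin(A)]
def fit(p,xy,z,r,sign,span=12):
    "circle radius r at height z whose edge has the strongest outward brightness change of given sign"
    g=p["frame"].astype(np.float32).mean(2)
    def smp(c,rr):
        q=proj(p,np.c_[c+CS*rr,np.full(len(A),z)]).astype(np.float32)
        return cv2.remap(g,q[:,:1],q[:,1:],cv2.INTER_LINEAR)[:,0]
    def sc(c):
        d=sign*(smp(c,r+2.5)-smp(c,r-2.5)); return np.clip(d,-20,20).mean()
    best=(-9,None)
    for st,sp in((2,span),(.5,2.5)):
        c0=np.array(xy if st==2 else best[1],float)
        for dx in np.arange(-sp,sp+.1,st):
            for dy in np.arange(-sp,sp+.1,st):
                s=sc(c0+[dx,dy])
                if s>best[0]: best=(s,c0+[dx,dy])
    return best
SPEC=dict(slim_tall_tin=(46,20,-1),slim_low_tin=(30,20,-1),wide_tall_tin=(46,28,-1),wide_low_tin=(30,28,-1),slim_tube=(72,30.5,1),wide_tube=(72,38.5,1))
E
python3 - <<'E'
from h import *
px=dict(slim_tall_tin=(199,263),slim_low_tin=(358,300),wide_tall_tin=(491,270),wide_low_tin=(608,294),slim_tube=(373,98),wide_tube=(549,83))
P={c:eyes.capture(c) for c in("top","scene")}; im={c:cv2.resize(P[c]["frame"][:,:,::-1],None,fx=3,fy=3,interpolation=cv2.INTER_CUBIC) for c in P}
for n,(z,r,s) in SPEC.items():
    u=np.array(px[n])/3+[185,150]; x0=back(P["top"],u,z)[:2]; print(n,np.round(x0))
    for c in P:
        sc,b=fit(P[c],x0,z,r,s); print("   ",c,b,round(float(sc),1))
        q=proj(P[c],np.c_[b+CS*r,np.full(len(A),z)]); cv2.polylines(im[c],[np.round((q+.5)*3).astype(int)],True,(0,0,255),1)
a=im["top"][480:800,660:1260]; b=im["scene"][480:900,660:1260]
cv2.imwrite("pics/ov.png",cv2.resize(np.vstack([a,b]),None,fx=.8,fy=.8))
for n,u,z in(("salt",(720/3+185,155/3+150),86),("cup",(221/3+185,155/3+150),36),("timer",(71/3+185,216/3+150),20)): print(n,back(P["top"],u,z))
print(telemetry.sense()["time_s"])
E
```

```text
slim_tall_tin [459. 295.]
    top [458.92553369 295.49737718] 20.0
    scene [462.92553369 297.49737718] 20.0
slim_low_tin [430. 151.]
    top [428.15750324 152.9410772 ] 20.0
    scene [432.15750324 150.9410772 ] 20.0
wide_tall_tin [460.  31.]
    top [460.25712026  28.96214366] 20.0
    scene [462.25712026  30.96214366] 20.0
wide_low_tin [442. -78.]
    top [442.10269747 -80.26705046] 20.0
    scene [444.10269747 -78.26705046] 20.0
slim_tube [611. 142.]
    top [602.01900005 143.32911666] 20.0
    scene [612.01900005 142.82911666] 12.2
wide_tube [629. -16.]
    top [624.61820502 -13.37916324] 20.0
    scene [637.61820502 -16.87916324] 11.1
salt [ 565.79365948 -167.34402419   86.        ]
cup [559.53796377 281.84581929  36.        ]
timer [500.25786124 421.00051832  20.        ]
1.1
```

View pics/ov.png

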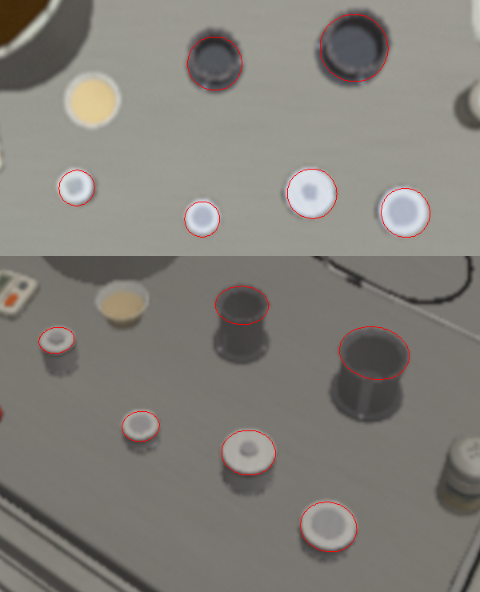

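```bash
python3 - <<'E'
s=open("h.py").read()
s=s.replace("np.clip(d,-20,20).mean()","np.clip(d[m],-90,90).mean()").replace("    def sc(c):\n","""    V=np.array(p["view"]); cam=(-V[:3,:3].T@V[:3,3])[:2]; w=np.array(xy)-cam; w/=np.linalg.norm(w)
    m=(CS@w>-.1) if sign>0 else np.ones(len(A),bool)
    def sc(c):
""")
open("h.py","w").write(s)
E
python3 - <<'E'
from h import *
x0s=dict(slim_tall_tin=(460,296),slim_low_tin=(430,152),wide_tall_tin=(461,30),wide_low_tin=(443,-79),slim_tube=(611,142),wide_tube=(631,-16))
P={c:eyes.capture(c) for c in("top","scene")}; im={c:cv2.resize(P[c]["frame"][:,:,::-1],None,fx=5,fy=5,interpolation=cv2.INTER_CUBIC) for c in P}
for n,(z,r,s) in SPEC.items():
    print(n)
    for c in P:
        sc,b=fit(P[c],x0s[n],z,r,s); print("   ",c,b,round(float(sc),1))
        q=proj(P[c],np.c_[b+CS*r,np.full(len(A),z)]); cv2.polylines(im[c],[np.round((q+.5)*5).astype(int)],True,(0,0,255),1)
a=im["top"][780:1320,1200:2000]; b=im["scene"][780:1200,1500:2000]
cv2.imwrite("pics/ov2.png",cv2.resize(np.hstack([a[:420],b]),None,fx=.6,fy=.6))
E
```

```text
slim_tall_tin
    top [461. 297.] 55.3
    scene [464. 297.] 39.5
slim_low_tin
    top [430.5 152.5] 52.9
    scene [434.  152.5] 45.7
wide_tall_tin
    top [461.  31.] 56.2
    scene [464.   31.5] 49.7
wide_low_tin
    top [443.5 -78. ] 55.7
    scene [446.5 -77.5] 51.7
slim_tube
    top [610.  144.5] 38.9
    scene [613.5 144. ] 20.1
wide_tube
    top [630.  -16.5] 40.2
    scene [634.  -18.5] 21.6
```

View pics/ov2.png

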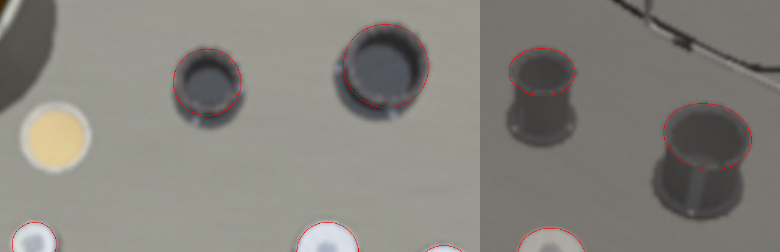

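Emit:
drive_tool(
  series="-0.95 -0.6 0 0 0 -0.55 1; -0.95 -0.6 0 0 0 -0.55 1; -0.95 -0.6 0 0 0 -0.55 1; -0.95 -0.6 0 0 0 -0.55 1; -0.95 -0.6 0 0 0 -0.55 1; -0.95 -0.6 0 0 0 -0.55 1",
  newtons=40,
)

```text
time_s: 1.8
eef_pos: [232.2, 405.6, 231.3]
ee_rot: [-0.0, -0.0, 1.0, 0.0]
force: [0.1, 0.2, 0.5]
grip_width: 1.001
```

Emit:
drive_tool(
  series="-0.9 -1 0 0 0 0 1; -0.9 -1 0 0 0 0 1; -0.9 -1 0 0 0 0 1; -0.9 -1 0 0 0 0 1; -0.9 -1 0 0 0 0 1",
)

```text
time_s: 2.3
eef_pos: [340.7, 285.6, 231.2]
ee_rot: [-0.0, 0.0, 1.0, 0.0]
force: [0.8, -0.2, -0.4]
grip_width: 0.999
```

Emit:
drive_tool(
  series="-0.76 -1 0.5 0 0 0 1; -0.76 -1 0.5 0 0 0 1; -0.76 -1 0.5 0 0 0 1; -0.76 -1 0.5 0 0 0 1; -0.76 -1 0.5 0 0 0 1",
)

```text
time_s: 2.8
eef_pos: [431.5, 166.3, 170.4]
ee_rot: [-0.001, 0.0, 1.0, 0.0]
force: [0.5, 0.5, -0.2]
grip_width: 0.999
```

Emit:
drive_tool(
  series="0 -0.115 0.8 0 0 0 1; 0 -0.115 0.8 0 0 0 1; 0 -0.115 0.8 0 0 0 1; 0 -0.115 0.8 0 0 0 1",
)

```text
time_s: 3.2
eef_pos: [431.3, 154.2, 75.9]
ee_rot: [-0.001, -0.001, 1.0, 0.0]
force: [0.2, 0.2, 0.1]
grip_width: 0.994
```

Emit:
drive_tool(
  series="0 0 0.3 0 0 0 1; 0 0 0.5 0 0 0 1; 0 0 0.5 0 0 0 1; 0 0 0.5 0 0 0 0; 0 0 0.5 0 0 0 0; 0 0 0.5 0 0 0 0; 0 0 0.5 0 0 0 0; 0 0 0.5 0 0 0 0; 0 0 0.5 0 0 0 0; 0 0 0.5 0 0 0 0; 0 0 0.5 0 0 0 0; 0 0 0.5 0 0 0 0",
  newtons=40,
)

```text
time_s: 4.4
eef_pos: [432.1, 154.4, 17.5]
ee_rot: [0.0, -0.001, 1.0, 0.001]
force: [-3.9, -0.2, 12.2]
grip_width: 0.441
```

Emit:
drive_tool(
  series="0 0 -0.3 0 0 0 0; 0 0 -0.6 0 0 0 0; 0 0 -1 0 0 0 0; 0 0 -1 0 0 0 0; 0 0 -1 0 0 0 0; 0 0 -1 0 0 0 0",
)

```text
time_s: 5.0
eef_pos: [431.4, 154.2, 136.8]
ee_rot: [-0.0, -0.0, 1.0, 0.001]
force: [0.2, -0.5, 0.1]
grip_width: 0.45
```

```bash
cat > look.py <<'E'
import sys
from h import *
s=telemetry.sense(); e=np.array(s["eef_pos"]); print(e,s["grip_width"],s["force"],s["time_s"])
p=eyes.capture("scene"); u=proj(p,e)[0].astype(int); x0,y0=max(u[0]-65,0),max(u[1]-50,0)
a=p["frame"][y0:y0+100,x0:x0+130,::-1]; cv2.imwrite("pics/"+sys.argv[1]+".png",cv2.resize(a,None,fx=4,fy=4,interpolation=cv2.INTER_CUBIC))
E
python3 look.py g1
```

```text
[431.38844459 154.22102315 136.7731118 ] 0.4495454226297273 [ 0.17705344 -0.54468295  0.10208413] 5.0
```

View pics/g1.png

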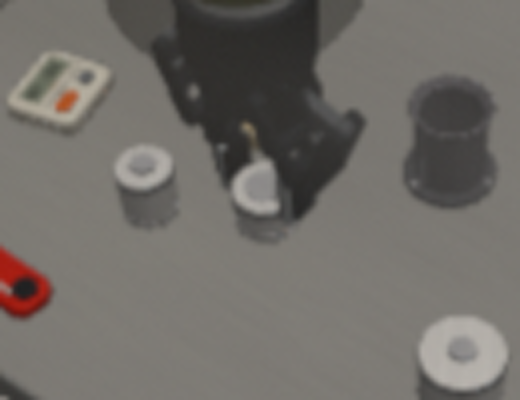

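Emit:
drive_tool(
  series="-0.4 -0.04 0 0 0 0 0; -0.75 -0.04 0 0 0 0 0; -0.75 -0.04 0 0 0 0 0; -0.75 -0.04 0 0 0 0 0",
)

```text
time_s: 5.45
eef_pos: [520.8, 149.4, 134.7]
ee_rot: [-0.002, -0.0, 1.0, 0.0]
force: [-0.5, 0.2, -0.3]
grip_width: 0.443
```

Emit:
drive_tool(
  series="-0.4 -0.04 0 0 0 0 0; -0.75 -0.04 0 0 0 0 0; -0.75 -0.04 0 0 0 0 0; -0.75 -0.04 0.3 0 0 0 0; -0.75 -0.04 0.3 0 0 0 0; -0.75 -0.04 0.3 0 0 0 0",
)

```text
time_s: 6.05
eef_pos: [609.6, 144.9, 98.5]
ee_rot: [-0.003, -0.001, 1.0, 0.0]
force: [0.4, 0.2, 0.2]
grip_width: 0.447
```

```bash
python3 look.py p1
```

```text
[609.56861782 144.869908    98.49811813] 0.44688921414850347 [0.35977188 0.15566162 0.19836766] 6.05
```

View pics/p1.png

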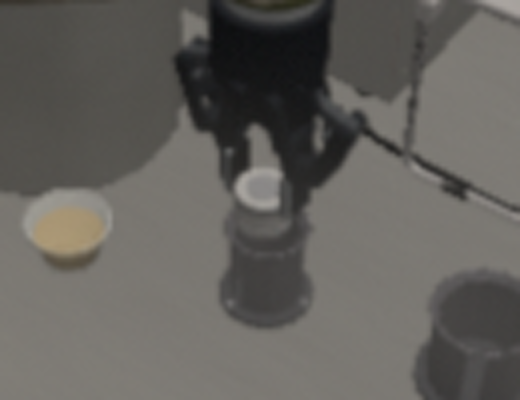

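Emit:
drive_tool(
  series="-0.013 0 0.06 0 0 0 0; -0.013 0 0.12 0 0 0 0; -0.013 0 0.17 0 0 0 0; -0.013 0 0.22 0 0 0 0; -0.013 0 0.22 0 0 0 0; -0.013 0 0.22 0 0 0 0",
)

```text
time_s: 6.7
eef_pos: [611.8, 144.9, 73.1]
ee_rot: [-0.002, -0.0, 1.0, 0.0]
force: [0.5, -0.1, 0.2]
grip_width: 0.45
```

No contact force, so the tin is in the bore. I'll release it and retreat.

Emit:
drive_tool(
  series="0 0 0 0 0 0 0.7; 0 0 0 0 0 0 0.7; 0 0 0 0 0 0 0.8; 0 0 0 0 0 0 1; 0 0 0 0 0 0 1; 0 0 -0.3 0 0 0 1; 0 0 -0.9 0 0 0 1; 0 0 -0.9 0 0 0 1; 0 0 -0.9 0 0 0 1",
)

```text
time_s: 7.6
eef_pos: [613.6, 144.9, 185.1]
ee_rot: [0.001, -0.001, 1.0, 0.001]
force: [0.3, 0.6, 0.2]
grip_width: 0.999
```

Emit:
drive_tool(
  series="0.6 0.7 0 0 0 0 1; 0.62 0.7 0 0 0 0 1; 0.62 0.7 0 0 0 0 1; 0.62 0.7 0 0 0 0 1; 0.62 0.7 0 0 0 0 1",
)

```text
time_s: 8.1
eef_pos: [539.6, 228.2, 184.3]
ee_rot: [0.001, -0.0, 1.0, 0.0]
force: [0.5, -0.1, 0.6]
grip_width: 1.001
```

```bash
cat > chk.py <<'E'
import sys
from h import *
p={c:eyes.capture(c) for c in("top","scene")}
t=dict(slim=(611.8,144.2),wide=(632,-17.5))[sys.argv[2]]; L=[]
for c in p:
    u=proj(p[c],[*t,50])[0].astype(int); L.append(cv2.resize(p[c]["frame"][u[1]-30:u[1]+30,u[0]-35:u[0]+35,::-1],None,fx=5,fy=5,interpolation=cv2.INTER_CUBIC))
cv2.imwrite("pics/"+sys.argv[1]+".png",np.hstack(L))
E
python3 chk.py c1 slim
python3 - <<'E'
from h import *
p=eyes.capture("scene"); print(fit(p,(612,144),36,20,-1,10))
E
```

```text
(np.float32(17.979795), array([614., 146.]))
```

View pics/c1.png

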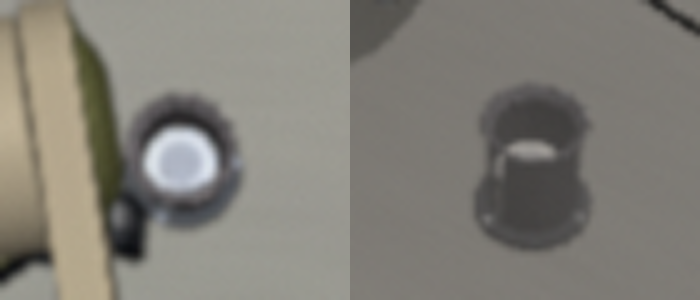

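Emit:
drive_tool(
  series="0.3 0.3 0 0 0 0 1; 0.645 0.58 0.2 0 0 0 1; 0.645 0.58 0.9 0 0 0 1; 0.645 0.58 0.9 0 0 0 1; 0.645 0.58 0.9 0 0 0 1; 0.645 0.58 0.9 0 0 0 1",
)

```text
time_s: 8.85
eef_pos: [463.9, 297.1, 77.2]
ee_rot: [0.001, 0.001, 1.0, 0.001]
force: [0.2, 0.0, 1.0]
grip_width: 1.005
```

Emit:
drive_tool(
  series="0.01 0 0.2 0 0 0 1; 0.01 0 0.41 0 0 0 1; 0.01 0 0.41 0 0 0 1; 0.01 0 0.41 0 0 0 0; 0.01 0 0.41 0 0 0 0; 0.01 0 0.41 0 0 0 0; 0.01 0 0.41 0 0 0 0; 0.01 0 0.41 0 0 0 0; 0.01 0 0.41 0 0 0 0; 0.01 0 0.41 0 0 0 0; 0.01 0 0.41 0 0 0 0; 0.01 0 0.41 0 0 0 0",
)

```text
time_s: 10.05
eef_pos: [463.6, 297.4, 29.7]
ee_rot: [0.003, 0.001, 1.0, 0.001]
force: [-2.3, -1.3, 8.5]
grip_width: 0.449
```

Emit:
drive_tool(
  series="0 0 -0.3 0 0 0 0; 0 0 -0.6 0 0 0 0; 0 0 -1 0 0 0 0; 0 0 -1 0 0 0 0; 0 0 -1 0 0 0 0",
)

```text
time_s: 10.55
eef_pos: [463.2, 297.3, 150.7]
ee_rot: [0.004, 0.001, 1.0, 0.001]
force: [0.7, 0.3, -1.5]
grip_width: 0.45
```

Emit:
drive_tool(
  series="-0.3 -0.3 -0.2 0 0 0 0; -0.65 -0.65 -0.2 0 0 0 0; -0.65 -0.65 -0.2 0 0 0 0; -0.65 -0.65 -0.2 0 0 0 0; -0.65 -0.65 -0.2 0 0 0 0",
)

```text
time_s: 11.05
eef_pos: [540.0, 219.5, 173.7]
ee_rot: [0.002, 0.001, 1.0, 0.001]
force: [-0.9, -0.4, -1.0]
grip_width: 0.448
```

Emit:
drive_tool(
  series="-0.3 -0.3 0 0 0 0 0; -0.605 -0.623 0 0 0 0 0; -0.605 -0.623 0.2 0 0 0 0; -0.605 -0.623 0.45 0 0 0 0; -0.605 -0.623 0.45 0 0 0 0; -0.605 -0.623 0.45 0 0 0 0",
)

```text
time_s: 11.65
eef_pos: [612.1, 145.9, 120.2]
ee_rot: [0.002, 0.0, 1.0, 0.001]
force: [1.2, 0.7, 0.4]
grip_width: 0.447
```

```bash
python3 look.py p2
```

```text
[612.09094217 145.94280294 120.18203003] 0.44653510543964786 [1.21930823 0.67011821 0.37842048] 11.65
```

View pics/p2.png

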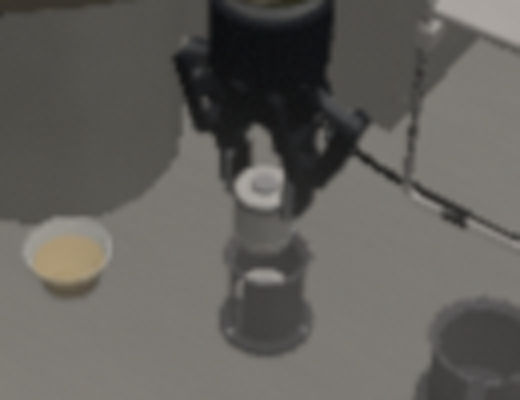

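Emit:
drive_tool(
  series="0 -0.01 0.1 0 0 0 0; 0 -0.01 0.2 0 0 0 0; 0 -0.01 0.26 0 0 0 0; 0 -0.01 0.32 0 0 0 0; 0 -0.01 0.38 0 0 0 0; 0 -0.01 0.38 0 0 0 0; 0 -0.01 0.38 0 0 0 0",
)

```text
time_s: 12.4
eef_pos: [612.9, 144.7, 75.5]
ee_rot: [0.003, 0.0, 1.0, 0.001]
force: [-0.1, 0.2, -0.4]
grip_width: 0.451
```

Emit:
drive_tool(
  series="0 0 0 0 0 0 0.7; 0 0 0 0 0 0 0.7; 0 0 0 0 0 0 0.8; 0 0 0 0 0 0 1; 0 0 0 0 0 0 1; 0 0 -0.3 0 0 0 1; 0 0 -0.9 0 0 0 1; 0 0 -0.9 0 0 0 1; 0 0 -0.9 0 0 0 1",
)

```text
time_s: 13.3
eef_pos: [613.7, 144.6, 187.6]
ee_rot: [0.006, 0.0, 1.0, 0.001]
force: [0.4, 0.5, 0.0]
grip_width: 0.999
```

Emit:
drive_tool(
  series="0.35 -0.4 0 0 0 0 1; 0.7 -0.8 0 0 0 0 1; 0.8 -0.95 0 0 0 0 1; 0.8 -0.95 0 0 0 0 1; 0.8 -0.95 0 0 0 0 1",
)

```text
time_s: 13.8
eef_pos: [517.4, 30.2, 185.5]
ee_rot: [0.006, 0.001, 1.0, 0.002]
force: [0.6, 0.1, 0.2]
grip_width: 1.002
```

```bash
python3 chk.py c2 slim; python3 - <<'E'
from h import *
for c in("top","scene"):
    p=eyes.capture(c); print(c,fit(p,(612,144),82,20,-1,10),fit(p,(443,-79),30,28,-1,8))
E
```

```text
top (np.float32(88.931076), array([610.5, 144.5])) (np.float32(8.933456), array([439. , -79.5]))
scene (np.float32(36.364063), array([613.5, 144.5])) (np.float32(54.884975), array([446.5, -77.5]))
```

View pics/c2.png

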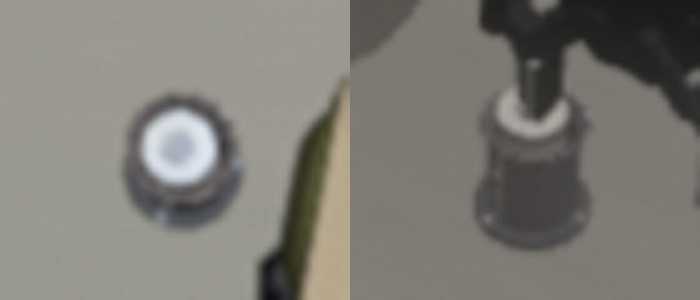

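Emit:
drive_tool(
  series="0.3 -0.4 0 0 0.024 0 1; 0.6 -0.8 0 0 0.024 0 1; 0.6 -0.9 0 0 0.024 0 1; 0.6 -0.9 0.4 0 0.024 0 1; 0.6 -0.9 0.8 0 0.024 0 1; 0.6 -0.9 0.95 0 0.024 0 1; 0.6 -0.9 0.95 0 0.024 0 1",
)

```text
time_s: 14.7
eef_pos: [446.7, -75.4, 68.0]
ee_rot: [-0.002, -0.001, 1.0, 0.003]
force: [0.2, 0.7, 0.2]
grip_width: 1.001
```

Emit:
drive_tool(
  series="0.005 -0.015 0.2 0 0 0 1; 0.005 -0.015 0.45 0 0 0 1; 0.005 -0.015 0.455 0 0 0 1; 0.005 -0.015 0.455 0 0 0 0; 0.005 -0.015 0.455 0 0 0 0; 0.005 -0.015 0.455 0 0 0 0; 0.005 -0.015 0.455 0 0 0 0; 0.005 -0.015 0.455 0 0 0 0; 0.005 -0.015 0.455 0 0 0 0; 0.005 -0.015 0.455 0 0 0 0; 0.005 -0.015 0.455 0 0 0 0",
)

```text
time_s: 15.8
eef_pos: [447.0, -77.2, 15.5]
ee_rot: [-0.001, -0.001, 1.0, 0.002]
force: [-2.0, 1.5, 9.5]
grip_width: 0.637
```

Emit:
drive_tool(
  series="0 0 -0.2 0 0 0 0; 0 0 -0.5 0 0 0 0; 0 0 -0.9 0 0 0 0; 0 0 -1 0 0 0 0; 0 0 -1 0 0 0 0; 0 0 -1 0 0 0 0",
)

```text
time_s: 16.4
eef_pos: [446.9, -77.5, 135.5]
ee_rot: [-0.001, -0.001, 1.0, 0.002]
force: [-0.3, 0.3, -1.8]
grip_width: 0.636
```

```bash
python3 look.py g3
```

```text
[446.94888137 -77.47819397 135.45587912] 0.6359061211231337 [-0.26354257  0.32719814 -1.84370091] 16.4
```

View pics/g3.png

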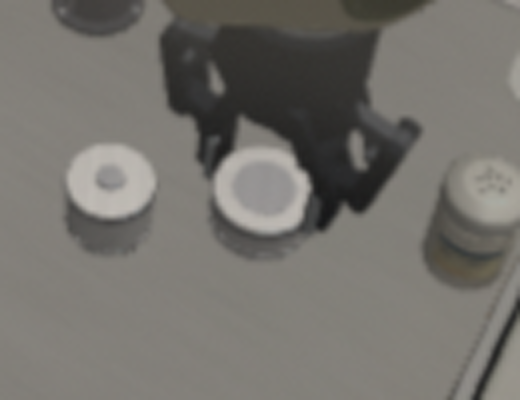

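Emit:
drive_tool(
  series="-0.4 0.25 -0.1 0 0 0 0; -0.78 0.25 -0.1 0 0 0 0; -0.78 0.25 -0.1 0 0 0 0; -0.78 0.25 -0.1 0 0 0 0",
)

```text
time_s: 16.85
eef_pos: [540.0, -46.8, 144.8]
ee_rot: [-0.003, -0.002, 1.0, 0.003]
force: [0.0, 0.7, -1.7]
grip_width: 0.632
```

Emit:
drive_tool(
  series="-0.4 0.25 0 0 0 0 0; -0.78 0.25 0 0 0 0 0; -0.78 0.25 0 0 0 0 0; -0.78 0.25 0.2 0 0 0 0; -0.78 0.25 0.4 0 0 0 0; -0.78 0.25 0.4 0 0 0 0; -0.78 0.25 0.4 0 0 0 0",
)

```text
time_s: 17.55
eef_pos: [632.5, -16.6, 96.8]
ee_rot: [-0.004, -0.001, 1.0, 0.003]
force: [0.5, -0.2, -0.2]
grip_width: 0.63
```

```bash
python3 look.py p3
```

```text
[632.4896108  -16.61853691  96.80741728] 0.629608055121917 [ 0.52152286 -0.24428707 -0.22037038] 17.55
```

View pics/p3.png

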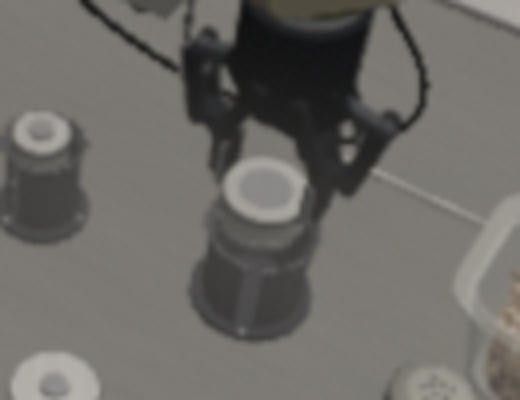

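Emit:
drive_tool(
  series="-0.012 -0.008 0.05 0 -0.016 0 0; -0.012 -0.008 0.1 0 -0.016 0 0; -0.012 -0.008 0.16 0 -0.016 0 0; -0.012 -0.008 0.21 0 -0.016 0 0; -0.012 -0.008 0.21 0 -0.016 0 0; -0.012 -0.008 0.21 0 -0.016 0 0",
)

```text
time_s: 18.2
eef_pos: [634.4, -17.5, 72.3]
ee_rot: [0.001, -0.001, 1.0, 0.003]
force: [0.7, 0.5, -1.6]
grip_width: 0.634
```

Emit:
drive_tool(
  series="0 0 0 0 0 0 0.8; 0 0 0 0 0 0 0.8; 0 0 0 0 0 0 0.9; 0 0 0 0 0 0 1; 0 0 0 0 0 0 1; 0 0 -0.3 0 0 0 1; 0 0 -0.9 0 0 0 1; 0 0 -0.9 0 0 0 1; 0 0 -0.9 0 0 0 1",
)

```text
time_s: 19.1
eef_pos: [635.5, -18.3, 184.4]
ee_rot: [0.005, -0.001, 1.0, 0.002]
force: [-0.9, 0.8, -0.3]
grip_width: 1.0
```

Emit:
drive_tool(
  series="0.4 0.4 0 0 0 0 1; 0.8 0.4 0 0 0 0 1; 0.9 0.4 0 0 0 0 1; 0.9 0.4 0 0 0 0 1; 0.9 0.4 0 0 0 0 1",
)

```text
time_s: 19.6
eef_pos: [527.4, 29.4, 183.1]
ee_rot: [0.005, -0.001, 1.0, 0.002]
force: [0.2, 0.0, 0.3]
grip_width: 1.003
```

```bash
python3 chk.py c3 wide; python3 - <<'E'
from h import *
for c in("top","scene"):
    p=eyes.capture(c); print(c,fit(p,(632,-17),36,28,-1,10),fit(p,(462,31),46,28,-1,8))
E
```

```text
top (np.float32(9.330129), array([634.5, -20. ])) (np.float32(0.50155437), array([452.5,  22. ]))
scene (np.float32(32.193176), array([636.5, -17. ])) (np.float32(52.76703), array([464. ,  31.5]))
```

View pics/c3.png

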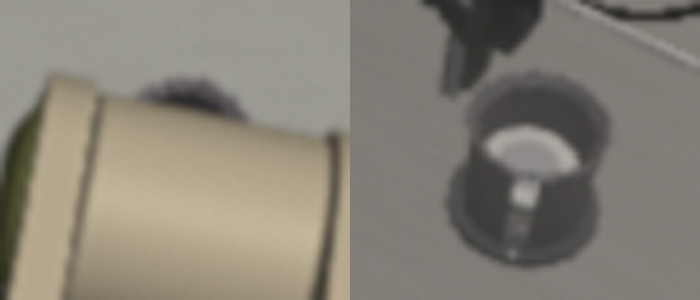

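Emit:
drive_tool(
  series="0.3 0.015 0 0 0.02 0 1; 0.53 0.015 0.1 0 0.02 0 1; 0.53 0.015 0.5 0 0.02 0 1; 0.53 0.015 0.86 0 0.02 0 1; 0.53 0.015 0.86 0 0.02 0 1; 0.53 0.015 0.86 0 0.02 0 1",
)

```text
time_s: 20.4
eef_pos: [465.9, 31.0, 79.9]
ee_rot: [-0.001, -0.001, 1.0, 0.002]
force: [0.6, -0.6, 0.5]
grip_width: 0.995
```

Emit:
drive_tool(
  series="0.016 0 0.2 0 0 0 1; 0.016 0 0.43 0 0 0 1; 0.016 0 0.43 0 0 0 1; 0.016 0 0.43 0 0 0 0; 0.016 0 0.43 0 0 0 0; 0.016 0 0.43 0 0 0 0; 0.016 0 0.43 0 0 0 0; 0.016 0 0.43 0 0 0 0; 0.016 0 0.43 0 0 0 0; 0.016 0 0.43 0 0 0 0; 0.016 0 0.43 0 0 0 0",
)

```text
time_s: 21.5
eef_pos: [465.3, 31.0, 30.6]
ee_rot: [0.001, -0.001, 1.0, 0.002]
force: [-2.2, -0.6, 10.3]
grip_width: 0.637
```

Emit:
drive_tool(
  series="0 0 -0.2 0 0 0 0; 0 0 -0.5 0 0 0 0; 0 0 -0.9 0 0 0 0; 0 0 -1 0 0 0 0; 0 0 -1 0 0 0 0; 0 0 -1 0 0 0 0",
)

```text
time_s: 22.1
eef_pos: [464.7, 30.6, 150.4]
ee_rot: [0.001, -0.001, 1.0, 0.002]
force: [0.0, 0.8, -1.7]
grip_width: 0.632
```

Emit:
drive_tool(
  series="-0.3 -0.2 -0.15 0 0 0 0; -0.6 -0.2 -0.15 0 0 0 0; -0.7 -0.2 -0.15 0 0 0 0; -0.7 -0.2 -0.15 0 0 0 0; -0.7 -0.2 -0.15 0 0 0 0",
)

```text
time_s: 22.6
eef_pos: [547.7, 7.0, 167.2]
ee_rot: [-0.0, -0.001, 1.0, 0.002]
force: [-1.0, -0.8, -0.9]
grip_width: 0.633
```

Emit:
drive_tool(
  series="-0.4 -0.205 0 0 0 0 0; -0.72 -0.205 0 0 0 0 0; -0.72 -0.205 0.1 0 0 0 0; -0.72 -0.205 0.4 0 0 0 0; -0.72 -0.205 0.4 0 0 0 0; -0.72 -0.205 0.4 0 0 0 0",
)

```text
time_s: 23.2
eef_pos: [633.3, -16.9, 119.3]
ee_rot: [-0.001, -0.002, 1.0, 0.002]
force: [0.3, 0.5, -0.6]
grip_width: 0.635
```

```bash
python3 look.py p4
```

```text
[633.27529962 -16.91424746 119.29313732] 0.6351796846535736 [ 0.3289024   0.51144504 -0.59887455] 23.2
```

View pics/p4.png

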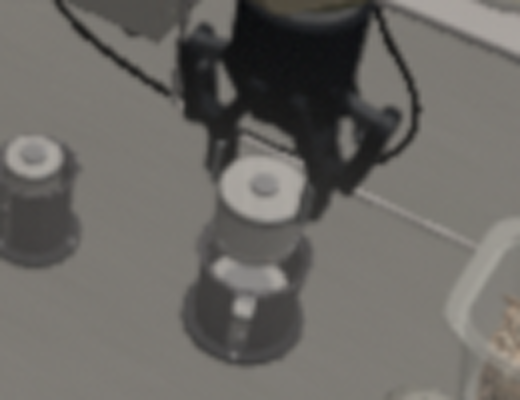

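Emit:
drive_tool(
  series="-0.005 -0.005 0.1 0 0 0 0; -0.005 -0.005 0.2 0 0 0 0; -0.005 -0.005 0.26 0 0 0 0; -0.005 -0.005 0.32 0 0 0 0; -0.005 -0.005 0.38 0 0 0 0; -0.005 -0.005 0.38 0 0 0 0; -0.005 -0.005 0.38 0 0 0 0",
)

```text
time_s: 23.95
eef_pos: [634.7, -17.5, 74.9]
ee_rot: [0.0, -0.001, 1.0, 0.002]
force: [-0.5, -0.0, -1.0]
grip_width: 0.637
```

Emit:
drive_tool(
  series="0 0 0 0 0 0 0.8; 0 0 0 0 0 0 0.8; 0 0 0 0 0 0 0.9; 0 0 0 0 0 0 1; 0 0 0 0 0 0 1; 0 0 -0.3 0 0 0 1; 0 0 -0.9 0 0 0 1; 0 0 -0.9 0 0 0 1; 0 0 -0.9 0 0 0 1",
)

```text
time_s: 24.85
eef_pos: [636.0, -18.2, 187.0]
ee_rot: [0.004, -0.002, 1.0, 0.001]
force: [-0.0, 0.6, -0.2]
grip_width: 1.0
```

Emit:
drive_tool(
  series="0.4 0.4 0 0 0 0 1; 0.8 0.8 0 0 0 0 1; 1 1 0 0 0 0 1; 1 1 0 0 0 0 1; 1 1 0 0 0 0 1",
)

```text
time_s: 25.35
eef_pos: [513.9, 103.1, 185.7]
ee_rot: [0.003, -0.003, 1.0, 0.001]
force: [-0.3, 0.0, -0.1]
grip_width: 1.003
```

Emit:
drive_tool(
  series="0.4 0.4 -0.1 0 0 0 1; 0.8 0.8 -0.1 0 0 0 1; 1 1 -0.1 0 0 0 1; 1 1 -0.1 0 0 0 1; 1 1 -0.1 0 0 0 1; 1 1 -0.1 0 0 0 1; 1 1 -0.1 0 0 0 1",
)

```text
time_s: 26.05
eef_pos: [394.2, 221.6, 197.0]
ee_rot: [0.003, -0.002, 1.0, 0.001]
force: [-0.4, -0.4, 1.0]
grip_width: 1.003
```

```bash
python3 chk.py c4 wide; python3 - <<'E'
from h import *
for c in("top","scene"):
    p=eyes.capture(c)
    print(c,"wide",[fit(p,(632,-17),z,28,-1,10) for z in(82,90)],"slim",fit(p,(612,144),82,20,-1,10))
    q=cv2.imread(f"pics/{c}0.png")[:,:,::-1]; d=cv2.absdiff(q,p["frame"]).max(2)
    for n,X in(("salt",(566,-167,43)),("cup",(560,282,18)),("timer",(500,421,10))):
        u=proj(p,X)[0].astype(int); print(n,np.percentile(d[u[1]-14:u[1]+14,u[0]-14:u[0]+14],[50,95]))
print(telemetry.sense()["force"],telemetry.sense()["time_s"])
E
```

```text
top wide [(np.float32(88.88006), array([630.5, -17.5])), (np.float32(88.92868), array([629. , -16.5]))] slim (np.float32(89.041275), array([610.5, 144.5]))
salt [1. 2.]
cup [1. 2.]
timer [1. 2.]
scene wide [(np.float32(47.655754), array([633. , -17.5])), (np.float32(46.527504), array([626.5, -20. ]))] slim (np.float32(43.905582), array([613.5, 145. ]))
salt [3. 4.]
cup [ 3.   65.85]
timer [ 2. 68.]
[0.03620951 0.05802419 0.19190327] 26.25
```

View pics/c4.png

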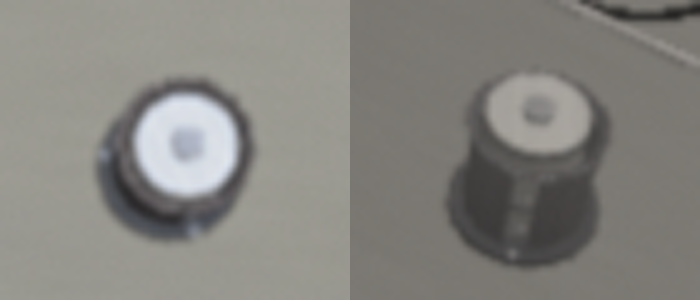

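```bash
python3 -c "
from rig import ctrl; print(ctrl.finish_job())"
```

```text
the job is handed in; nothing more can be done
None
```

All four tins are loaded and the job is handed in, at about 26 s of the 109 s allowed. Each low tin went in first with the tall tin on top, slim tube first and then wide. The hand-in gave no verdict.

**Tin positions:** The last pictures show both tall lids flat and centred. Fitted at the expected lid height of 82 mm, they lie within about 1 mm of the tube axes.

**Bystanders:** The top camera shows no change at the shaker, sauce cup or timer. The scene camera agrees on the shaker. Its patches over the cup and timer did change, most likely because the arm was in front of them, so those two rest on the top camera alone.

**Robot:** The gripper is open and clear of everything. Contact forces stayed small, at most about 12 N while gripping.

**Disagreement:** The two cameras differ by a steady 3 mm or so in x, within the stated calibration error. I used the average. The low tins can no longer be seen well, so that they lie on the floor is judged from pictures taken before the tall tins went in and from the final lid heights.

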